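Hang the solder-spool carrier on the bench rail

TASK

Hang the solder-spool carrier on the rail under the light bar: take it by its orange grip, bring its white slider head to the rail's open end (yellow mark), enter there and slide it along, past the spring catch, until the catch has snapped out behind it, then let go. Keep the carrier upright, feel your way gently without forcing it against the rail, which is clamped a little differently each time, and leave the tape roll, jar and multimeter where they are.

Things in the scene. Friction and masses are not known exactly. Their poses are not given: they have to be found in the camera images.
- hanger: Solder-spool carrier, loose, standing on the blue parts cabinet, about 0.24 kg (0.17 to 0.34). Dark foot plate 60 x 60 x 4 mm, blue spool 52 mm across with axis along y, yoke up to 68 mm, neck 7 mm across, white slider head on top. Origin: centre of the foot's underside; z up; the orange grip sticks out to -x. Yawed up to 0.45 rad.
- hanger_head (a point): Centre of the white slider head, 84 mm above the carrier's origin. The head is 20 mm wide (x), 36 mm long (y) and 8 mm high, flat-ended, its upright edges rounded with radius 2.5 mm only. Axes as the carrier's.
- hanger_grip (a point): Grip point in the orange grip tongue, 49.0 mm to -x of the carrier's origin and 92.0 mm above it. The tongue is 10 mm thick along y, 16 mm broad and leans 30 deg from vertical towards -x; it runs on 16 mm beyond this point to its free end. Pinch it across y with the gripper leaning likewise, its body back towards -x. Axes as the carrier's (not leaning).
- gantry: Fixed gantry: rail and light bar held in front (-x) of two posts at x over 65 mm. Origin: on the bench below the rail's middle as drawn; y along the rail to its open end, z up. Yaw up to 0.25 rad. The rail is clamped in slotted brackets: it may sit up to 5 mm to either side (x) and up to 17 mm either way lengthwise (y) of where it is drawn; this is not reported, only seen or felt.
- rail_mouth (a point): Middle of the channel at the rail's open end (yellow mark) as drawn: gantry frame x 0, y 100, z 196 mm; the real one is off by up to 5 mm in x, 17 mm in y. Channel 24 mm wide (x), 12 mm high (z 190 to 202): the head has 2 mm play to each side, 4 mm in height. Walls 3 mm. Enter moving to -y, carrier's axes parallel to the gantry's, grip to -x. Axes as the gantry's.
- rail_home (a point): Where the head's centre lies with the carrier home, touching the rail's red end stop and resting on the lips, if the rail sat as drawn: gantry frame x 0, y -67, z 194 mm (off by up to 5 mm in x, 17 mm in y with the rail). The rail is 200 mm long, 30 mm wide, z 187 to 205 mm, with a 12 mm slot below; brackets on top of it up to z 214. Axes as the gantry's.
- light_bar (a point): Middle of the light bar's underside over the rail, 268 mm above the bench. The bar spans, in the gantry frame, x -37 to 3, y -95 to 85, z 268 to 298 mm, and leaves no room for an upright gripper at the grip of a hung carrier. Axes as the gantry's.
- catch (a joint): Spring catch of the rail: round-nosed pin (radius 8 mm) from its +x wall (brass housing), 6 mm into the channel, 44.5 mm before the red stop's face. 0 = out, grows to 0.010 m as pressed back; 2.5 N to start, 250 N/m more. The head presses it 2 to 6 mm in passing (push along the rail 3 to 12 N); with the head at the stop it snaps out behind it, leaving about 3 mm of play.
- parts_cabinet: Fixed blue small-parts cabinet, 110 (x) x 140 (y) x 85 mm high, on whose top the carrier stands at the start. Origin: centre of its underside; grey drawer fronts to -x.
- tape_roll: Bystander: black tape roll 64 mm in diameter, 19 mm high, lying loose. Origin: centre of its underside.
- flux_jar: Bystander: amber jar with green cap, 44 mm in diameter, 42 mm high, loose. Origin: centre of its underside.
- multimeter: Bystander: yellow and black multimeter lying on its back, 150 (x) x 78 (y) x 42 mm high with its dial, loose. Origin: centre of its underside.
Mind the look-alikes: they are no part of the job. What is shaped like the hanger but pink is not meant.

How it is judged:
On the way, in this order (a step that is already met when the one before it is completed fails the run):
1. the carrier is lifted clear of the parts cabinet, upright (height (world z) of hanger above 0.1 m and angle between hanger's own z axis and vertical below 0.35 rad), for 0.1 s.
2. the slider head has entered the channel at the open end (x of hanger_head in the frame of rail_mouth between -0.009 and 0.009 m and z of hanger_head in the frame of rail_mouth between -0.006 and 0.006 m and y of hanger_head in the frame of rail_mouth between -0.1 and -0.015 m), for 0.1 s.
At the end, for the whole second after the job is handed in: Head in the rail channel (9 mm sideways, 6 mm in height of its drawn middle), at most 23 mm before or 21 mm beyond home as drawn, catch out behind it (under 1.5 mm), carrier within 0.3 rad of upright, let go, under 0.03 m/s; tape roll, jar and multimeter moved under 30 mm (x of hanger_head in the frame of rail_mouth between -0.009 and 0.009 m and z of hanger_head in the frame of rail_mouth between -0.006 and 0.006 m and y of hanger_head in the frame of rail_home between -0.021 and 0.023 m and value of joint catch below 0.0015 m and angle between hanger's own z axis and vertical below 0.3 rad and linear speed of hanger below 0.03 m/s and contact force between hanger and the fingers below 0.2 N and distance of each of tape_roll, flux_jar, multimeter from where it was at the start of the episode below 0.03 m); the robot touches nothing.
It fails at once if the carrier is forced against the rail gantry with more than 35 N (contact force between hanger and gantry above 35 N).
It fails at once if the carrier is tipped more than 0.7 rad (angle between hanger's own z axis and vertical above 0.7 rad).
It fails at once if the tape roll is shoved more than 30 mm (distance of tape_roll from where it was at the start of the episode above 0.03 m).
It fails at once if the flux jar is shoved more than 30 mm (distance of flux_jar from where it was at the start of the episode above 0.03 m).
It fails at once if the multimeter is shoved more than 30 mm (distance of multimeter from where it was at the start of the episode above 0.03 m).
It also fails if it takes over 61 s, if anything falls off the work surface, if the arm or the gripper's body presses on something with over 40 N, if the wrist force passes 120 N, or if a joint passes its speed limit or range.

ROBOT

A 6-joint arm with a two-finger parallel gripper is mounted at the origin on the work surface. World frame = base frame: x ahead of the robot, y to its left, z up, the work surface at z = 0. Lengths are in m, angles in rad, forces in N, time in s.
With the tool pointing down it reaches from about 0.35 to 0.875 m from the base axis. Payload 15.5 kg.
Tool frame: the origin (TCP) lies midway between the tips of the shut fingers; the grasp point (between the pads) lies pinch_z behind it (pinch_z is the distance from the TCP to the grasp point, in m); z points along the fingers, y is the line along which they close (so a half turn about z gives the same grasp; the last joint's range is limited). The gripper opens to 85 mm and grips with 20 to 120 N. Pads are 22 mm wide; open, the fingers measure 114 mm over their backs; the gripper's body (76 mm by 85 mm) begins 54 mm behind the grasp point. The pads swing forward as they close: fully open they stand 13 mm farther back than shut.
Start: joints at [1.163, 0.494, 1.345, -0, 1.302, -0.096], TCP at [0.192, 0.595, 0.231] pointing down, gripper open.
Joint ranges: [-2.91, 2.91], [-0.82, 2.16], [0.22, 2.67], [-1.22, 4.37], [0.12, 2.79], [-3.08, 3.08]. Speed limits (rad/s): [1.89, 1.89, 2.57, 3.01, 3.01, 3.01].

INTERFACE

Orientations are given as a unit quaternion [w, x, y, z].
In Python, from workcell import * gives the robot as it stands.
- The arm moves only by the tool servo_tool, never from a script. Its argument "steps" is a list of rows, each an object with "slide": the shift along the world's x, y, z normalised to -1 to 1, where 1 is 0.3 m, a list of three; "twist": the turn, a rotation vector about the world's x, y, z normalised to -1 to 1, where 1 is pi rad, a list of three; "claw": the closure, from -1 (fully open) to 1 (shut). In form: [{"slide": [x, y, z], "twist": [wx, wy, wz], "claw": claw}, ...]. A call has 1 to 20 rows; each row is the pose to reach, as a shift and turn from the pose commanded when the call began, turning the shorter way round; what a row does not reach only later rows make up. A row lasts 1/10 s, in which the tool goes at most 50 mm and 8.59 degrees, less where a joint would pass 70% of its speed; a pose out of reach is approached as far as the arm can. A call with a number of a shift or a turn outside -1 to 1 is refused whole. A call with a gripper value outside its range is refused whole. The fingers move at their own pace and stop on an object; "squeeze" is the grip in N (left out, the last holds). Time passes only in rows, so rows that repeat a pose let the fingers close. It gives the time, the measured TCP pose, the force, the opening and the grip force at its end, in the units of the state.
- observe(): the state, without advancing time (a new reading comes with each control period).
- capture(name): name is "side" or "top" or "wrist"; returns (picture, depth): 384x512x3 uint8, red, green, blue; 384x512 float32, m along the optical axis (not along the pixel's ray), 0 where there is no reading.
- camera_info(name): a dict with "fov_y" (degrees; the focal length in pixels is half the picture's height over the tangent of half this angle, whatever the lens; pixels are square), "cx", "cy" (the principal point, pixels), "distortion" ([k1, k2, p1, p2, k3] as OpenCV has them; the pictures are not rectified), "R" (3x3) and "t" (3): a world point X has camera coordinates R X + t; the wrist camera has in their place "mount" (4x4, takes a point from camera to tool coordinates, whose origin is the TCP and whose axes are the flange's). Camera axes: x right, y down, z forward; pixel columns grow to the right and rows downward; lengths in m; the calibration is good to about 2 mm. A picture is of the moment at which its call begins: read the wrist's pose just before it. camera_info takes no time and is no camera call.
- sign_off(): hands the job in; it is judged then, once.
Trained networks look in the newest picture that a camera, given by its name, has taken for a name from the list of things; names that differ only in an ending like _2 or _b are one class to them, and where a whole thing is asked for, a point or a joint stands for the part that bears it (a point fixed in the world has none). Each returns a list of dicts, best first, with "score" (0 to 1); they miss things now and then, are a little off and sometimes report something else, mostly with a low value. They report only what shows in the picture. A call takes as long as a camera call. They do not tell look-alikes from the thing itself.
- boxes_of(name, camera): "location" ([x, y, z] in m, in world coordinates, good to about 4 mm: the middle of the surface that is visible of it).
- outline_of(name, camera): "mask" (384x512 bool, what is visible of it).
The state is a dict: "clock": time; "q": joint angles; "qd": joint speeds; "joint_efforts": joint torques, N m; "tool_pos": TCP position; "tcp_rot": TCP orientation; "ft_force": force on the tool from outside, world axes, zero at the start; "torque": the same for the moment, N m; "grip_width": opening from 0.0 (shut) to 1.0 (fully open); "finger_force": force on a finger pad.
Only numpy, scipy, OpenCV 4.12 (cv2) and the standard library are available. Lean on these libraries where they do the work, as an engineer would, in place of code of your own. Each camera call takes 0.05 s, during which the arm holds its last target. There are 200 camera calls.

## Working session

There is one attempt and no reset: what is moved stays moved. The work goes in short steps, Python scripts to look and compute and a tool call to move; the robot and the scene stay as the last step left them, time stands still between calls to the robot, and variables do not carry over. Pictures are saved under pics/ and viewed, at most 10 in all, crops included, and the job is handed in when it is done.

Besides the shell and the picture viewer there is one more tool, called as name(argument=value, ...), one argument or row to a line, values as JSON. servo_tool: Moves the arm, as the interface text tells. Scaled input: -1 to 1 covers 0.3 m each way for a shift and pi rad each way for a turn. Its arguments: {"type":"object","properties":{"steps":{"type":"array","items":{"type":"object","properties":{"slide":{"type":"array","items":{"type":"number"}},"twist":{"type":"array","items":{"type":"number"}},"claw":{"type":"number"}}}},"squeeze":{"type":"number"}},"required":["steps"]}

```bash
mkdir -p pics; ls
cat > h.py <<'E'
from workcell import *
import numpy as np, cv2
from scipy.spatial.transform import Rotation as Ro
def cam(name,st=None):
    c=camera_info(name); f=192/np.tan(np.radians(c["fov_y"])/2)
    K=np.array([[f,0,c["cx"]],[0,f,c["cy"]],[0,0,1]]); D=np.array(c["distortion"],float)
    if "R" in c: R=np.array(c["R"]);t=np.array(c["t"])
    else:
        M=np.array(c["mount"]); q=st["tcp_rot"]; Rt=Ro.from_quat([q[1],q[2],q[3],q[0]]).as_matrix()
        Rw=Rt@M[:3,:3]; p=Rt@M[:3,3]+np.array(st["tool_pos"]); R=Rw.T; t=-R@p
    return K,D,R,t
def cloud(depth,C):
    K,D,R,t=C; h,w=depth.shape; u,v=np.meshgrid(np.arange(w),np.arange(h))
    n=cv2.undistortPoints(np.stack([u,v],-1).reshape(-1,1,2).astype(np.float64),K,D).reshape(h,w,2)
    P=np.dstack([n*depth[...,None],depth]); W=(P-t)@R; W[depth<=0]=np.nan
    return W
def proj(X,C):
    K,D,R,t=C; return cv2.projectPoints(np.atleast_2d(np.array(X,float)),cv2.Rodrigues(R)[0],t,K,D)[0].reshape(-1,2)
def save(n,im): cv2.imwrite(n,im[...,::-1])
E
python3 - <<'E'
from h import *
s=observe(); print(s)
for n in("side","top"):
    im,d=capture(n); save(f"pics/{n}0.png",im); np.savez(f"{n}0.npz",im=im,d=d); C=cam(n); print(n,(-C[2].T@C[3]).round(3))
    for k in("hanger","hanger_head","hanger_grip","gantry","catch","light_bar","parts_cabinet","tape_roll","flux_jar","multimeter"):
        r=boxes_of(k,n)
        for x in r: print(k,round(x["score"],2),np.round(x["location"],3),proj(x["location"],C).round(0))
E
```

```text
pics
{'clock': 0.0, 'q': array([ 1.16250638e+00,  4.94212285e-01,  1.34615496e+00,  1.02186441e-05,
        1.30252128e+00, -9.55174003e-02]), 'qd': array([-0.00183555,  0.00030296, -0.00128314,  0.0012474 , -0.00057131,
       -0.00216583]), 'joint_efforts': array([-1.69086643e-04, -8.82178974e+01, -3.83872604e+01, -1.79964059e-04,
        1.01641272e-02, -2.52414281e-05]), 'tool_pos': array([0.19216354, 0.59432542, 0.2306741 ]), 'tcp_rot': array([-1.66267461e-04,  1.55750915e-01,  9.87796149e-01, -6.26261092e-04]), 'ft_force': array([0.79570787, 0.55156797, 0.42487133]), 'torque': array([-0.04571279,  0.00802112,  0.02889386]), 'finger_force': 0.0, 'grip_width': 0.9996316085495225}
side [ 0.16  -0.492  0.833]
hanger 0.89 [0.52  0.388 0.048] [[185. 165.]]
hanger 0.76 [0.534 0.221 0.132] [[212. 172.]]
hanger 0.62 [0.388 0.201 0.051] [[174. 215.]]
hanger 0.58 [0.38  0.345 0.048] [[151. 189.]]
hanger_head 0.95 [0.391 0.198 0.048] [[175. 216.]]
hanger_head 0.73 [0.38  0.341 0.049] [[152. 189.]]
hanger_head 0.64 [0.533 0.224 0.133] [[211. 171.]]
hanger_head 0.61 [0.517 0.391 0.052] [[183
[... 782 characters left out ...]
 0.81 [0.397 0.208 0.065] [[204. 250.]]
hanger_head 0.77 [0.526 0.385 0.066] [[139. 199.]]
hanger_head 0.75 [0.538 0.236 0.154] [[189. 194.]]
hanger_head 0.68 [0.392 0.355 0.057] [[149. 250.]]
hanger_grip 0.85 [0.386 0.354 0.055] [[150. 252.]]
hanger_grip 0.81 [0.528 0.384 0.065] [[140. 198.]]
hanger_grip 0.79 [0.398 0.205 0.069] [[205. 249.]]
hanger_grip 0.67 [0.536 0.233 0.156] [[190. 195.]]
gantry 0.95 [ 0.664 -0.081  0.297] [[329. 133.]]
light_bar 0.98 [ 0.66  -0.082  0.298] [[330. 135.]]
parts_cabinet 0.96 [0.562 0.21  0.085] [[204. 187.]]
tape_roll 0.54 [0.762 0.227 0.018] [[204. 117.]]
flux_jar 0.69 [0.416 0.08  0.044] [[253. 243.]]
multimeter 0.65 [ 0.476 -0.268  0.036] [[383. 224.]]
```

Run:
```python
from h import *
a=np.load("side0.npz")["im"];b=np.load("top0.npz")["im"]
x=cv2.resize(a[130:350,110:410],None,fx=2,fy=2,interpolation=3)[:440]
save("pics/a.png",x)
y=cv2.resize(b[80:280,110:410],None,fx=2.6,fy=2.6,interpolation=3); save("pics/b.png",y)
```

```text
(no output)
```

View pics/a.png

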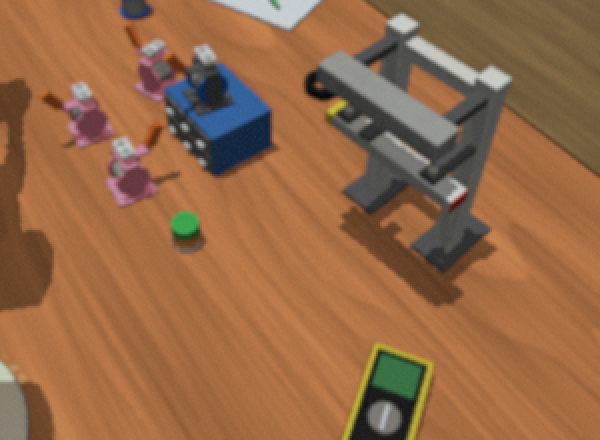

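View pics/b.png

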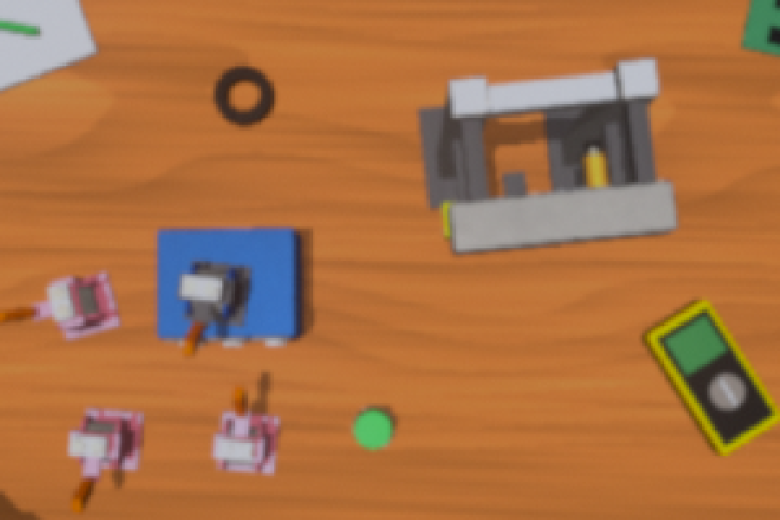

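The true carrier is the blue/dark one on the cabinet (top px 190,194). The pink look-alikes are at top px (139,199), (148,251) and (205,249). The yellow rail mouth is at about top px (281,164), facing +y. Next I'll measure.

Run:
```python
from h import *
def rect(P):
    r=cv2.minAreaRect((P[:,:2]*1000).astype(np.float32)); return np.round(r[0],1),np.round(r[1],1),round(r[2],1)
for n in("top","side"):
    z=np.load(n+"0.npz"); im=z["im"].astype(int); W=cloud(z["d"],cam(n)); X,Y,Z=W[...,0],W[...,1],W[...,2]
    hsv=cv2.cvtColor(z["im"],cv2.COLOR_RGB2HSV); H,S,V=[hsv[...,i] for i in range(3)]
    near=(abs(X-.55)<.12)&(abs(Y-.22)<.1)
    for nm,m in dict(head=near&(Z>.155)&(Z<.19)&(S<60)&(V>130),grip=near&(Z>.14)&(H<18)&(S>120),
       cab=(abs(X-.55)<.12)&(abs(Y-.22)<.12)&(abs(Z-.085)<.008),bar=(abs(X-.66)<.1)&(abs(Y+.08)<.15)&(abs(Z-.298)<.008),
       posttop=(X>.7)&(abs(Y+.08)<.2)&(Z>.25),
       yel=(abs(X-.67)<.1)&(abs(Y)<.12)&(Z>.17)&(Z<.23)&(H>22)&(H<36)&(S>110)).items():
        P=W[m]; 
        if len(P)>3: print(n,nm,len(P),"rect",*rect(P),"med",np.median(P,0).round(4),"min",P.min(0).round(3),"max",P.max(0).round(3))
```

```text
top head 128 rect [545.3 237.6] [36.6 21. ] 82.8 med [0.5462 0.2375 0.1734] min [0.535 0.22  0.155] max [0.556 0.257 0.179]
top grip 64 rect [498.7 242.1] [10.5 29.9] 84.6 med [0.4962 0.2412 0.1881] min [0.484 0.236 0.165] max [0.513 0.248 0.196]
top cab 1851 rect [520.4 229.1] [180.9 140. ] 1.9 med [0.5637 0.2156 0.0852] min [0.431 0.159 0.077] max [0.611 0.302 0.093]
top bar 2755 rect [649.1 -68.7] [135.1 180.1] 7.2 med [ 0.6149 -0.072   0.2968] min [ 0.571 -0.166  0.29 ] max [0.723 0.019 0.306]
top posttop 613 rect [712.9 -64.3] [ 26.5 166.7] 0.5 med [ 0.7081 -0.0946  0.2949] min [ 0.7   -0.148  0.252] max [0.727 0.019 0.314]
top yel 58 rect [633.4 -51.6] [ 30.  150.8] 20.3 med [ 0.6443 -0.1131  0.2045] min [ 0.594 -0.12   0.199] max [0.671 0.018 0.21 ]
side head 63 rect [545.5 236.5] [37.1 19.2] 87.2 med [0.5454 0.2342 0.175 ] min [0.536 0.218 0.172] max [0.556 0.255 0.179]
side grip 82 rect [510.9 243.4] [57.8 21.4] 12.4 med [0.4977 0.2386 0.1784] min [0.482 0.232 0.146] max [0.537 0.26  0.196]
side cab 950 rect [520.5 228.1] [181.9 143.1] 2.5 med [0.539  0.2051 0.087 ] min [0.43  0.157 0.077] max [0.614 0.301 0.093]
side bar 1950 rect [649.2 -69.7] [137.6 181.3] 7.3 med [ 0.6142 -0.0813  0.2986] min [ 0.572 -0.167  0.29 ] max [0.728 0.015 0.306]
side posttop 2378 rect [1191.4  -14.4] [1005.8  165.1] 6.1 med [1.6742 0.052  0.3169] min [ 0.7  -0.15  0.25] max [1.686 0.12  0.48 ]
side yel 42 rect [609.1   8.9] [31.1 15.8] 9.4 med [0.6058 0.0095 0.208 ] min [ 0.593 -0.     0.199] max [0.624 0.017 0.215]
```

```bash
cat >> h.py <<'E'
def go(p,Rt,st):
    q=st["tcp_rot"]; R0=Ro.from_quat([q[1],q[2],q[3],q[0]])
    rv=(Ro.from_matrix(Rt)*R0.inv()).as_rotvec()
    return "slide",((np.array(p)-st["tool_pos"])/.3).round(4),"twist",(rv/np.pi).round(4)
def frame(z,y):
    z=np.array(z,float)/np.linalg.norm(z); y=np.array(y,float); y-=z*(y@z); y/=np.linalg.norm(y)
    return np.stack([np.cross(y,z),y,z],1)
def lean(yaw,a):
    c,s=np.cos(yaw),np.sin(yaw)
    return frame([c*np.sin(a),s*np.sin(a),-np.cos(a)],[-s,c,0])
E
python3 - <<'E'
from h import *
c=camera_info("wrist"); print(c); 
import workcell; print([k for k in dir(workcell) if not k.startswith('_')]); 
s=observe()
M=np.array(c["mount"])
tgt=np.array([.605,.0,.2])
# camera pose wanted: from (.47,.13,.33) looking at the mouth ; tool z ~ along camera z
cp=np.array([.48,.17,.33]); d=tgt-cp; Rt=frame(d,[0.3,1,0])
print("tcp for cam", cp-Rt@M[:3,3], go(cp-Rt@M[:3,3],Rt,s), "yaxis",Rt.round(2))
E
python3 - <<'E'
from h import *
s=observe(); M=np.array(camera_info("wrist")["mount"]); print(pinch_z)
tgt=np.array([.605,.0,.2])
for zz in([.5,-.45,-.74],[.35,-.5,-.8],[.6,-.6,-.55]):
    Rt=frame(zz,[0.4,1,0]); ax=Rt@M[:3,2]; cp=tgt-.27*ax; tcp=cp-Rt@M[:3,3]
    print(ax.round(2),cp.round(3),tcp.round(3),go(tcp,Rt,s))
E
```

```text
0.0187
[ 0.7  -0.52 -0.5 ] [0.417 0.139 0.335] [0.545 0.051 0.282] ('slide', array([ 1.1757, -1.8132,  0.168 ]), 'twist', array([-0.1433, -0.1863, -0.0469]))
[ 0.58 -0.57 -0.59] [0.45  0.154 0.359] [0.562 0.056 0.288] ('slide', array([ 1.2321, -1.7949,  0.1906]), 'twist', array([-0.1596, -0.1329, -0.0514]))
[ 0.73 -0.63 -0.26] [0.408 0.17  0.271] [0.535 0.067 0.259] ('slide', array([ 1.142 , -1.7595,  0.092 ]), 'twist', array([-0.1957, -0.2503, -0.071 ]))
```

servo_tool(
  steps=[
    {"slide":[0.1,-0.1,0.3],"twist":[0,0,0],"claw":-1},
    {"slide":[0.53,-0.86,0.35],"twist":[-0.07,-0.09,-0.02],"claw":-1},
    {"slide":[0.53,-0.86,0.35],"twist":[-0.07,-0.09,-0.02],"claw":-1},
    {"slide":[0.53,-0.86,0.35],"twist":[-0.07,-0.09,-0.02],"claw":-1},
    {"slide":[0.53,-0.86,0.35],"twist":[-0.07,-0.09,-0.02],"claw":-1},
    {"slide":[0.53,-0.86,0.35],"twist":[-0.07,-0.09,-0.02],"claw":-1},
    {"slide":[0.53,-0.86,0.35],"twist":[-0.07,-0.09,-0.02],"claw":-1},
    {"slide":[0.53,-0.86,0.35],"twist":[-0.07,-0.09,-0.02],"claw":-1},
    {"slide":[0.53,-0.86,0.35],"twist":[-0.07,-0.09,-0.02],"claw":-1},
  ],
)

```text
clock: 2.0
tool_pos: [0.3516, 0.3362, 0.3367]
tcp_rot: [0.156, 0.185, 0.966, -0.086]
ft_force: [-1.0, 0.8, 0.5]
grip_width: 0.999
finger_force: 0.0
```

servo_tool(
  steps=[
    {"slide":[0.53,-0.86,-0.1],"twist":[-0.0733,-0.0963,-0.025],"claw":-1},
    {"slide":[0.53,-0.86,-0.1],"twist":[-0.0733,-0.0963,-0.025],"claw":-1},
    {"slide":[0.53,-0.86,-0.1],"twist":[-0.0733,-0.0963,-0.025],"claw":-1},
    {"slide":[0.53,-0.86,-0.1],"twist":[-0.0733,-0.0963,-0.025],"claw":-1},
    {"slide":[0.53,-0.86,-0.1],"twist":[-0.0733,-0.0963,-0.025],"claw":-1},
    {"slide":[0.53,-0.86,-0.1],"twist":[-0.0733,-0.0963,-0.025],"claw":-1},
    {"slide":[0.53,-0.86,-0.1],"twist":[-0.0733,-0.0963,-0.025],"claw":-1},
    {"slide":[0.53,-0.86,-0.1],"twist":[-0.0733,-0.0963,-0.025],"claw":-1},
    {"slide":[0.53,-0.86,-0.1],"twist":[-0.0733,-0.0963,-0.025],"claw":-1},
    {"slide":[0.53,-0.86,-0.1],"twist":[-0.0733,-0.0963,-0.025],"claw":-1},
  ],
)

```text
clock: 3.0
tool_pos: [0.5101, 0.0804, 0.3063]
tcp_rot: [0.316, 0.212, 0.908, -0.173]
ft_force: [-0.3, 0.2, 0.0]
grip_width: 0.998
finger_force: 0.0
```

Run:
```python
from h import *
import pickle
s=observe(); print(s["clock"],s["tool_pos"],s["qd"].round(3)); im,d=capture("wrist"); pickle.dump((s,im,d),open("w1.pkl","wb"))
save("pics/w1.png",cv2.resize(im,None,fx=1.5,fy=1.5,interpolation=3))
C=cam("wrist",s); print(proj([[.608,.017,.196],[.6057,.0317,.196]],C)*1.5)
```

```text
3.0 [0.51010847 0.08039663 0.30625095] [-0.001 -0.003  0.002 -0.002 -0.003 -0.003]
[[396.80462242 285.43237133]
 [413.42769084 281.04096225]]
```

View pics/w1.png

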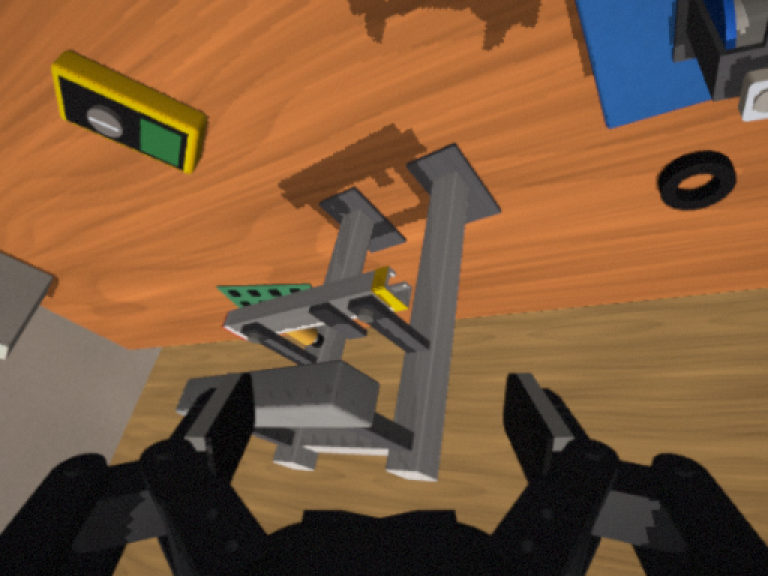

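The wrist view shows the rail from its front, upside down, with the yellow mouth at about px (390,285), the bar at (280,400) and the brass catch at (305,337). Next I'll fit the rail's front wall, top and mouth in 3D.

Run:
```python
from h import *
import pickle
s,im,d=pickle.load(open("w1.pkl","rb")); W=cloud(d,cam("wrist",s))
hsv=cv2.cvtColor(im,cv2.COLOR_RGB2HSV);H,S,V=[hsv[...,i] for i in range(3)]
X,Y,Z=[W[...,i] for i in range(3)]
g=(X>.55)&(X<.69)&(Y>-.2)&(Y<.05)
# front wall: z .190-.202
def line(m,nm):
    P=W[m]; 
    for _ in range(3):
        k=np.polyfit(P[:,1],P[:,0],1); r=P[:,0]-np.polyval(k,P[:,1]); P=P[abs(r)<.003]
    print(nm,len(P),"yaw",-np.arctan(k[0]),"x at y=0",k[1],"rms",r.std(),"y",P[:,1].min(),P[:,1].max(),"z",P[:,2].min(),P[:,2].max())
ey=np.array([-.125,.992]);ex=np.array([.992,.125]);O=np.array([.6182,-.0675])
G=(W[...,:2]-O)@np.stack([ex,ey],1)*1000; gx,gy=G[...,0],G[...,1]
w=g&(Z>.189)&(Z<.203)
print("gx hist",np.histogram(gx[w],bins=np.arange(-30,30,2)))
fr=g&(Z>.19)&(Z<.202)&(gx<-8); line(fr,"front")
top=g&(abs(Z-.205)<.003)&(gx>-25)&(gx<20); print("top z",np.median(Z[top]),np.percentile(gx[top],[1,5,95,99]),np.percentile(gy[top],[1,99]))
bf=g&(Z>.272)&(Z<.292)&(gx<-25); line(bf,"bar front")
bu=g&(abs(Z-.298)<.003)&(gx<10); print("bar top",np.median(Z[bu]) if bu.any() else None)
y=g&(H>20)&(H<36)&(S>120)&(V>70)&(Z>.18)&(Z<.215)&(gy>50); P=G[y]; print("yellow",y.sum(),np.percentile(P,[1,50,99],axis=0),np.percentile(Z[y],[1,50,99]))
e=g&(Z>.185)&(Z<.21)&(gx>-25)&(gx<25); print("gy max",np.percentile(gy[e],[50,90,99,99.7,100]))
for a in range(70,100,3):
    m=e&(gy>=a)&(gy<a+3); 
    if m.any(): print(a,m.sum(),gx[m].min().round(1),gx[m].max().round(1),Z[m].min().round(4),Z[m].max().round(4))
```

```text
gx hist (array([  0,   0,   0,   0,   0,   0,   0, 321, 643,  10,   2,   5,   4,
         0,   0,   1,   0,   0,  17,  12,  14,  54,  11,   2,   0,   1,
         3,   3,   5]), array([-30, -28, -26, -24, -22, -20, -18, -16, -14, -12, -10,  -8,  -6,
        -4,  -2,   0,   2,   4,   6,   8,  10,  12,  14,  16,  18,  20,
        22,  24,  26,  28]))
front 826 yaw 0.1268872463635981 x at y=0 0.5956671234437151 rms 0.0005665411300384822 y -0.1827861208642935 0.017201915105420185 z 0.19000869593333744 0.20199149819812695
top z 0.20570192421025796 [-14.85289428 -14.20996504  14.1041033   16.17195305] [-113.20797207   86.61747004]
bar front 1434 yaw 0.12401252474543685 x at y=0 0.5724020468245287 rms 0.0006013790505039311 y -0.16357406662596274 0.01421335020787368 z 0.27203317252590176 0.2919824140991457
bar top 0.2988290321643891
yellow 282 [[-15.54322868  74.09797519]
 [-11.03905732  80.82386445]
 [ 15.30741012  86.71129773]] [0.18974677 0.20624799 0.20733979]
gy max [17.44664842 82.19518182 86.63180989 86.93951555 87.35037991]
70 115 -14.7 24.8 0.1878 0.2099
73 61 -15.3 16.5 0.1875 0.2072
76 76 -15.5 14.9 0.1883 0.2074
79 100 -15.6 15.6 0.1879 0.2074
82 105 -15.4 15.6 0.1872 0.2075
85 172 -15.8 16.7 0.1876 0.2072
```

Run:
```python
from h import *
s=observe(); yaw=-.1; Rt=lean(yaw,.6)
hd=np.array([.5455,.237,.169]); g=hd+Ro.from_euler('z',yaw).apply([-.049,0,.008])
print(g, g-.1*Rt[:,2], go(g-.1*Rt[:,2],Rt,s))
```

```text
[0.4967448  0.24189184 0.177     ] [0.44056263 0.24752886 0.25953356] ('slide', array([-0.2318,  0.5574, -0.1559]), 'twist', array([0.0669, 0.0183, 0.1321]))
```

servo_tool(
  steps=[
    {"slide":[-0.23,0.3,0],"twist":[0.067,0.018,0.132],"claw":-1},
    {"slide":[-0.23,0.56,-0.05],"twist":[0.067,0.018,0.132],"claw":-1},
    {"slide":[-0.23,0.557,-0.156],"twist":[0.067,0.018,0.132],"claw":-1},
    {"slide":[-0.23,0.557,-0.156],"twist":[0.067,0.018,0.132],"claw":-1},
    {"slide":[-0.23,0.557,-0.156],"twist":[0.067,0.018,0.132],"claw":-1},
    {"slide":[-0.23,0.557,-0.156],"twist":[0.067,0.018,0.132],"claw":-1},
    {"slide":[-0.23,0.557,-0.156],"twist":[0.067,0.018,0.132],"claw":-1},
  ],
)

```text
clock: 3.75
tool_pos: [0.4414, 0.2459, 0.2599]
tcp_rot: [0.295, 0.049, 0.954, -0.015]
ft_force: [-0.1, -0.6, -0.2]
grip_width: 0.999
finger_force: 0.0
```

Run:
```python
from h import *
import pickle
s=observe(); print(s["clock"],s["tool_pos"],s["qd"].round(3)); im,d=capture("wrist"); pickle.dump((s,im,d),open("w2.pkl","wb"))
save("pics/w2.png",cv2.resize(im,None,fx=1.5,fy=1.5,interpolation=3))
W=cloud(d,cam("wrist",s)); hsv=cv2.cvtColor(im,cv2.COLOR_RGB2HSV);H,S,V=[hsv[...,i] for i in range(3)]
X,Y,Z=[W[...,i] for i in range(3)]
near=(abs(X-.53)<.08)&(abs(Y-.237)<.06)
m=near&(abs(Z-.173)<.005)&(X>.52)&(S<70)&(V>110)
P=W[m]; print("head",len(P),cv2.minAreaRect((P[:,:2]*1000).astype(np.float32)),np.median(P,0),P.mean(0))
m=near&(Z>.13)&(H<18)&(S>120); P=W[m]; print("orange",len(P),P.min(0),P.max(0))
for z in np.arange(.14,.2,.006):
    q=P[abs(P[:,2]-z)<.003]
    if len(q): print(round(z,3),len(q),q.min(0).round(4),q.max(0).round(4))
m=near&(abs(Z-.085)<.006); print("cabtop",np.median(Z[m]))
m=near&(abs(Z-.089)<.003)&(V<110)&(S<90); P=W[m]; print("foot",len(P), cv2.minAreaRect((P[:,:2]*1000).astype(np.float32)) if len(P)>3 else 0)
```

```text
3.75 [0.44136161 0.24593306 0.2598589 ] [-0.018 -0.005 -0.002 -0.002 -0.002  0.003]
head 537 ((544.5416870117188, 238.85491943359375), (35.669742584228516, 22.398618698120117), 83.96947479248047) [0.54062811 0.23875896 0.17363758] [0.54186794 0.23891765 0.1731589 ]
orange 288 [0.48121335 0.21506891 0.14434919] [0.55651242 0.26473619 0.19545838]
0.146 4 [0.5351 0.2645 0.1443] [0.5361 0.2647 0.1483]
0.152 19 [0.5304 0.2151 0.1491] [0.5565 0.2645 0.1541]
0.158 20 [0.4968 0.2385 0.1569] [0.4996 0.2478 0.1603]
0.164 29 [0.4931 0.2387 0.161 ] [0.497  0.2481 0.1668]
0.17 27 [0.49   0.2393 0.1672] [0.4931 0.2482 0.1726]
0.176 34 [0.4862 0.2396 0.173 ] [0.4902 0.2485 0.179 ]
0.182 34 [0.4833 0.2402 0.1792] [0.4867 0.2495 0.1848]
0.188 77 [0.4812 0.2401 0.1852] [0.487  0.2496 0.1908]
0.194 44 [0.4869 0.2392 0.1911] [0.4956 0.2489 0.1955]
cabtop 0.08563527224628341
foot 1032 ((541.5031127929688, 238.79913330078125), (59.36379623413086, 55.276851654052734), 84.32571411132812)
```

View pics/w2.png

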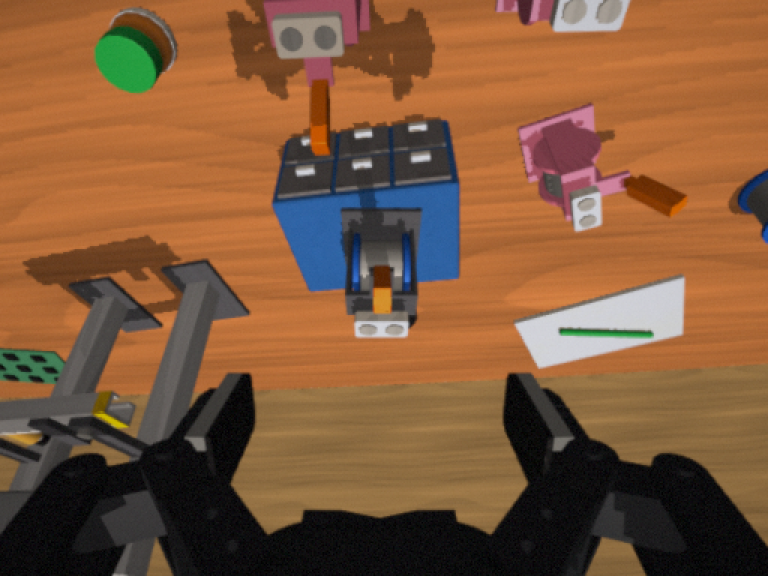

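The close view confirms the dark/blue carrier, with its orange grip at px (382,290) and white head at (382,326). The tongue measures (0.496, 0.244, 0.177) with yaw about -0.103, which agrees with the head and foot.

Run:
```python
from h import *
s=observe(); Rt=lean(-.103,.6); g=np.array([.496,.2439,.177])
print(go(g+pinch_z*Rt[:,2],Rt,s), g+pinch_z*Rt[:,2])
```

```text
('slide', array([ 0.2166, -0.0094, -0.328 ]), 'twist', array([-0.0001,  0.0003,  0.    ])) [0.50650285 0.24281436 0.16156622]
```

servo_tool(
  steps=[
    {"slide":[0.1,-0.004,-0.15],"twist":[0,0,0],"claw":-1},
    {"slide":[0.17,-0.007,-0.257],"twist":[0,0,0],"claw":-1},
    {"slide":[0.217,-0.009,-0.328],"twist":[0,0,0],"claw":-1},
    {"slide":[0.217,-0.009,-0.328],"twist":[0,0,0],"claw":-1},
  ],
)

```text
clock: 4.2
tool_pos: [0.5074, 0.2417, 0.1589]
tcp_rot: [0.294, 0.05, 0.954, -0.016]
ft_force: [-0.8, -0.0, 1.2]
grip_width: 1.001
finger_force: 0.0
```

Run:
```python
from h import *
s=observe(); Rt=lean(-.103,.6); g=np.array([.496,.2439,.177])
print(s["tool_pos"],s["ft_force"],s["torque"],go(g+pinch_z*Rt[:,2],Rt,s))
```

```text
[0.50738208 0.24165139 0.15890305] [-0.82766716 -0.00436069  1.15563247] [ 0.03527779  0.20799941 -0.04208176] ('slide', array([-0.0029,  0.0039,  0.0089]), 'twist', array([ 0.0006, -0.0007,  0.0007]))
```

servo_tool(
  steps=[
    {"slide":[-0.003,0.004,0.009],"twist":[0,0,0],"claw":-1},
    {"slide":[-0.003,0.004,0.009],"twist":[0,0,0],"claw":-1},
    {"slide":[-0.003,0.004,0.009],"twist":[0,0,0],"claw":1},
    {"slide":[-0.003,0.004,0.009],"twist":[0,0,0],"claw":1},
    {"slide":[-0.003,0.004,0.009],"twist":[0,0,0],"claw":1},
    {"slide":[-0.003,0.004,0.009],"twist":[0,0,0],"claw":1},
    {"slide":[-0.003,0.004,0.009],"twist":[0,0,0],"claw":1},
    {"slide":[-0.003,0.004,0.009],"twist":[0,0,0],"claw":1},
    {"slide":[-0.003,0.004,0.009],"twist":[0,0,0],"claw":1},
    {"slide":[-0.003,0.004,0.009],"twist":[0,0,0],"claw":1},
  ],
  squeeze=60,
)

```text
clock: 5.2
tool_pos: [0.5056, 0.2443, 0.1639]
tcp_rot: [0.295, 0.049, 0.954, -0.015]
ft_force: [-0.1, -0.4, 3.2]
grip_width: 0.108
finger_force: 60.2
```

servo_tool(
  steps=[
    {"slide":[0,0,0.05],"twist":[0,0,0],"claw":1},
    {"slide":[0,0,0.15],"twist":[0,0,0],"claw":1},
    {"slide":[0,0,0.2],"twist":[0,0,0],"claw":1},
    {"slide":[0,0,0.2],"twist":[0,0,0],"claw":1},
    {"slide":[0,0,0.2],"twist":[0,0,0],"claw":1},
  ],
)

```text
clock: 5.7
tool_pos: [0.5052, 0.244, 0.2231]
tcp_rot: [0.295, 0.049, 0.954, -0.015]
ft_force: [0.8, -0.1, -2.8]
grip_width: 0.108
finger_force: 59.5
```

```bash
cat > m.py <<'E'
from h import *
import pickle,sys
s=observe(); im,d=capture("wrist"); pickle.dump((s,im,d),open(sys.argv[1]+".pkl","wb")); C=cam("wrist",s)
save("pics/"+sys.argv[1]+".png",cv2.resize(im,None,fx=1.5,fy=1.5,interpolation=3))
print(s["clock"],s["tool_pos"],s["ft_force"],s["torque"],s["grip_width"])
q=s["tcp_rot"];Rt=Ro.from_quat([q[1],q[2],q[3],q[0]]).as_matrix(); print("lean",np.arccos(-Rt[2,2]),"yaw",np.arctan2(-Rt[0,1],Rt[1,1]),"roll",Rt[2,1])
W=cloud(d,C); hsv=cv2.cvtColor(im,cv2.COLOR_RGB2HSV);S,V=hsv[...,1],hsv[...,2]
g=s["tool_pos"]-pinch_z*Rt[:,2]; yaw=np.arctan2(-Rt[0,1],Rt[1,1])
L=Ro.from_euler('z',-yaw).apply((W-g).reshape(-1,3)).reshape(W.shape)*1000
m=(abs(L[...,0]-49)<25)&(abs(L[...,1])<28)&(L[...,2]>-13)&(L[...,2]<8)&(S<70)&(V>110)
P=L[m]; print("head n",m.sum(),"grip frame: mean",P.mean(0).round(1))
t=P[abs(P[:,2]-np.percentile(P[:,2],70))<3]; A=np.c_[t[:,:2],np.ones(len(t))]; k=np.linalg.lstsq(A,t[:,2],rcond=None)[0]
print("top plane slopes x,y",k[:2].round(3),"z at x49",(k@[49,0,1]).round(2)," rect",cv2.minAreaRect(t[:,:2].astype(np.float32)),"xmin/max",np.percentile(t[:,0],[1,99]).round(1),"y",np.percentile(t[:,1],[1,99]).round(1))
E
python3 m.py w3
```

```text
5.7 [0.50519425 0.24398302 0.22311796] [ 0.75035227 -0.13405763 -2.80890388] [0.08406717 0.64416614 0.04436255] 0.10808330836987537
lean 0.5999435625564149 yaw -0.10330681239548659 roll -0.00017344771063479078
head n 0 grip frame: mean [nan nan nan]m.py:11: RuntimeWarning: Mean of empty slice.
  P=L[m]; print("head n",m.sum(),"grip frame: mean",P.mean(0).round(1))
  ret = um.true_divide(
Traceback (most recent call last):
  File "m.py", line 12, in <module>
    t=P[abs(P[:,2]-np.percentile(P[:,2],70))<3]; A=np.c_[t[:,:2],np.ones(len(t))]; k=np.linalg.lstsq(A,t[:,2],rcond=None)[0]
                   ~~~~~~~~~~~~~^^^^^^^^^^^
IndexError: index -1 is out of bounds for axis 0 with size 0
```

View pics/w3.png

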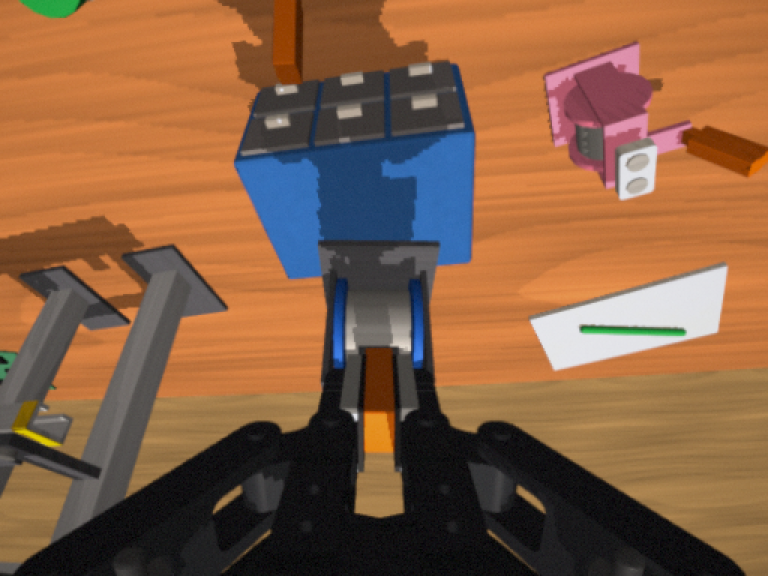

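The carrier is lifted, with the grip between the pads at px (380,410). The head is hidden behind the fingers, so I'll measure the held pose with the top and side cameras and the foot edge.

```bash
cat > m2.py <<'E'
from h import *
import sys
s=observe(); q=s["tcp_rot"];Rt=Ro.from_quat([q[1],q[2],q[3],q[0]]).as_matrix(); yaw=np.arctan2(-Rt[0,1],Rt[1,1])
g=s["tool_pos"]-pinch_z*Rt[:,2]; print(s["clock"],s["tool_pos"].round(4),s["ft_force"].round(2),s["torque"].round(2),"lean",np.arccos(-Rt[2,2]).round(4),"yaw",yaw.round(4))
for n in("top","side","wrist"):
    im,d=capture(n); C=cam(n,s); W=cloud(d,C); hsv=cv2.cvtColor(im,cv2.COLOR_RGB2HSV);S,V=hsv[...,1],hsv[...,2]
    L=Ro.from_euler('z',-yaw).apply((W-g).reshape(-1,3)).reshape(W.shape)*1000; x,y,z=L[...,0],L[...,1],L[...,2]
    def pl(m,x0,nm):
        P=L[m]
        if len(P)<20: print(n,nm,len(P)); return
        A=np.c_[P[:,0]-x0,P[:,1],np.ones(len(P))]; k=np.linalg.lstsq(A,P[:,2],rcond=None)[0]
        r=cv2.minAreaRect(P[:,:2].astype(np.float32))
        print(n,nm,len(P),"slopes",k[:2].round(3),"z",k[2].round(1),"rect",np.round(r[0],1),np.round(r[1],1),round(r[2],1))
    pl((abs(x-49)<24)&(abs(y)<26)&(abs(z+4)<6)&(S<70)&(V>110),49,"headtop")
    pl((abs(x-49)<36)&(abs(y)<36)&(abs(z+88)<5),49,"foot")
E
python3 m2.py
```

```text
5.75 [0.505  0.2439 0.2226] [-0.26 -0.39 -2.86] [ 0.04  0.67 -0.06] lean 0.5992 yaw -0.1032
top headtop 143 slopes [ 0.003 -0.003] z -6.3 rect [51.1 -0.1] [36.1 19.7] 89.1
top foot 167 slopes [-0.002 -0.001] z -90.2 rect [50.8 -0. ] [59.7 59.6] 88.8
side headtop 71 slopes [-0.018  0.038] z -4.5 rect [51.1 -1.3] [41.6 21.1] 89.8
side foot 145 slopes [0.003 0.002] z -88.5 rect [50.5 -0.2] [64.2 59.7] 88.4
wrist headtop 0
wrist foot 2361 slopes [0.021 0.   ] z -89.6 rect [43.6  1.1] [60.1 50.4] 88.9
```

```bash
cat > t.py <<'E'
from h import *
th=.1255; M=np.array([.6083,.0189]); ey=np.array([-np.sin(th),np.cos(th)]); ex=np.array([np.cos(th),np.sin(th)])
OFF=np.array([.051,-.0002,-.0095]); DY=.012
def info(s):
    q=s["tcp_rot"];Rt=Ro.from_quat([q[1],q[2],q[3],q[0]]).as_matrix(); yaw=np.arctan2(-Rt[0,1],Rt[1,1])
    h=s["tool_pos"]-pinch_z*Rt[:,2]+Ro.from_euler('z',yaw).apply(OFF); d=h[:2]-M
    print("t",s["clock"],"head in rail: x %.1f y %.1f mm z %.1f"%(d@ex*1e3,d@ey*1e3,h[2]*1e3),"yaw %.4f"%yaw,"F rail",np.round([s["ft_force"][:2]@ex,s["ft_force"][:2]@ey,s["ft_force"][2]],1),"T",s["torque"].round(2),"w",s["grip_width"].round(3))
def target(x,y,z,s,a=.6):
    yaw=th+DY; Rt=lean(yaw,a); h=np.r_[M+x*ex+y*ey,z]
    g=h-Ro.from_euler('z',yaw).apply(OFF); return go(g+pinch_z*Rt[:,2],Rt,s)
if __name__=="__main__":
    import sys
    s=observe(); info(s)
    for a in sys.argv[1:]: print(a,target(*[float(v) for v in a.split(",")],s))
E
python3 t.py 0,.07,.196 0,.04,.196
```

```text
Traceback (most recent call last):
  File "t.py", line 13, in <module>
    s=observe(); info(s)
                 ~~~~^^^
  File "t.py", line 7, in info
    print("t",s["clock"],"head in rail: x %.1f y %.1f mm z %.1f"%(d@ex*1e3,d@ey*1e3,h[2]*1e3),"yaw %.4f"%yaw,"F rail",np.round([s["ft_force"][:2]@ex,s["ft_force"][:2]@ey,s["ft_force"][2]],1),"T",s["torque"].round(2),"w",s["grip_width"].round(3))
                                                                                                                                                                                                                            ^^^^^^^^^^^^^^^^^^^^^
AttributeError: 'float' object has no attribute 'round'
```

```bash
sed -i 's/s\["grip_width"\].round(3)/round(s["grip_width"],3)/' t.py; python3 t.py 0,.07,.196 0,.04,.196
```

```text
t 5.9 head in rail: x -34.9 y 226.9 mm z 228.5 yaw -0.1029 F rail [ 0.1  0.9 -1.7] T [0.08 0.65 0.03] w 0.11
0,.07,.196 ('slide', array([ 0.1812, -0.5366, -0.1083]), 'twist', array([ 0.0004, -0.0004,  0.0765]))
0,.04,.196 ('slide', array([ 0.1937, -0.6358, -0.1083]), 'twist', array([ 0.0004, -0.0004,  0.0765]))
```

servo_tool(
  steps=[
    {"slide":[0.03,-0.08,0],"twist":[0,0,0.01],"claw":1},
    {"slide":[0.06,-0.18,0],"twist":[0,0,0.025],"claw":1},
    {"slide":[0.09,-0.28,0],"twist":[0,0,0.04],"claw":1},
    {"slide":[0.12,-0.38,-0.04],"twist":[0,0,0.055],"claw":1},
    {"slide":[0.16,-0.48,-0.08],"twist":[0,0,0.07],"claw":1},
    {"slide":[0.181,-0.537,-0.108],"twist":[0,0,0.0765],"claw":1},
    {"slide":[0.181,-0.537,-0.108],"twist":[0,0,0.0765],"claw":1},
    {"slide":[0.181,-0.537,-0.108],"twist":[0,0,0.0765],"claw":1},
  ],
)

```text
clock: 6.7
tool_pos: [0.5542, 0.0964, 0.1929]
tcp_rot: [0.29, -0.062, 0.955, 0.022]
ft_force: [-0.3, 0.6, -2.9]
grip_width: 0.105
finger_force: 59.8
```

```bash
python3 m2.py
python3 - <<'E'
from t import *
s=observe(); info(s)
# rail and head measured in the same pictures, in rail frame
for n in("top","side","wrist"):
    im,d=capture(n); 
    if n!="top": save(f"pics/{n}5.png",im)
    W=cloud(d,cam(n,s)); hsv=cv2.cvtColor(im,cv2.COLOR_RGB2HSV);H,S,V=[hsv[...,i] for i in range(3)]
    gx=((W[...,:2]-M)@ex)*1e3; gy=((W[...,:2]-M)@ey)*1e3; Z=W[...,2]*1e3
    y=(abs(gx)<25)&(gy>-25)&(gy<12)&(Z>180)&(Z<212)&(H>20)&(H<36)&(S>110)
    f=(abs(gx+15)<5)&(gy>-190)&(gy<-2)&(Z>189)&(Z<203)
    t=(abs(gx)<20)&(gy>-25)&(gy<12)&(abs(Z-205)<4)
    for nm,m in(("yel",y),("front",f),("top",t)):
        if m.sum()>5: print(n,nm,m.sum(),"x",np.percentile(gx[m],[2,50,98]).round(1),"y",np.percentile(gy[m],[2,98]).round(1),"z",np.percentile(Z[m],[2,50,98]).round(1))
E
```

```text
6.7 [0.5542 0.0964 0.1929] [-0.31  0.61 -2.93] [-0.1   0.66  0.01] lean 0.5898 yaw 0.131
top headtop 132 slopes [-0.009  0.005] z -6.6 rect [50.8  0.5] [19.9 36.2] 0.3
top foot 144 slopes [-0.002 -0.002] z -90.7 rect [49.7  1.1] [60.  59.9] 89.8
side headtop 83 slopes [0.025 0.024] z -5.7 rect [50.8 -2. ] [38.6 21.1] 89.8
side foot 183 slopes [-0.004  0.011] z -89.1 rect [49.9 -1.5] [60.8 61.7] 0.2
wrist headtop 0
wrist foot 2358 slopes [0.006 0.005] z -90.1 rect [44.6  2. ] [53.3 60.3] 0.3
t 6.85 head in rail: x -3.5 y 83.2 mm z 198.8 yaw 0.1282 F rail [-0.4  0.2 -3.1] T [-0.11  0.67 -0.02] w 0.11
top yel 25 x [-13.3   3.5  15.1] y [-7.3 -1.7] z [203.5 206.  207.6]
top top 27 x [-14.2   3.5  15. ] y [-8.5 -1.8] z [203.6 206.  207.6]
side yel 44 x [-16.2  -5.1  15.4] y [-13.8  -1.7] z [196.3 207.5 210. ]
side front 246 x [-15.9 -14.1 -12.5] y [-185.2   -7.3] z [189.4 196.3 202.6]
side top 43 x [-16.2  -9.   15.5] y [-22.3  -1.7] z [201.9 207.  208.5]
wrist yel 840 x [-17.  -15.4  12.4] y [-13.5  -1.9] z [188.2 202.4 206.5]
wrist front 2396 x [-16.7 -15.  -13.6] y [-77.8  -2.7] z [189.3 196.  202.7]
wrist top 941 x [-16.8 -10.2  14.8] y [-24.2  -1.8] z [201.3 205.7 208.7]
```

```bash
sed -i 's/DY=.012/DY=0.0/' t.py; python3 t.py .0005,.05,.1975 .0005,.03,.1975
```

```text
t 7.0 head in rail: x -3.5 y 84.7 mm z 199.6 yaw 0.1302 F rail [ 0.7 -0.3 -2.7] T [-0.07  0.63  0.03] w 0.11
.0005,.05,.1975 ('slide', array([ 0.0282, -0.1129, -0.0067]), 'twist', array([-0.002 , -0.0035, -0.0015]))
.0005,.03,.1975 ('slide', array([ 0.0365, -0.1791, -0.0067]), 'twist', array([-0.002 , -0.0035, -0.0015]))
```

View pics/wrist5.png

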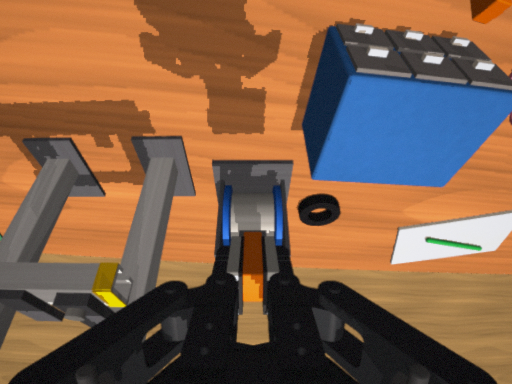

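The wrist view shows the carrier held upright, with the rail mouth (px 110,285) ahead to the left. I'll advance in small steps and average the pose readings.

servo_tool(
  steps=[
    {"slide":[0.015,-0.03,-0.006],"twist":[-0.002,-0.0035,-0.0015],"claw":1},
    {"slide":[0.028,-0.06,-0.006],"twist":[-0.002,-0.0035,-0.0015],"claw":1},
    {"slide":[0.028,-0.06,-0.006],"twist":[-0.002,-0.0035,-0.0015],"claw":1},
    {"slide":[0.028,-0.06,-0.006],"twist":[-0.002,-0.0035,-0.0015],"claw":1},
  ],
)

```text
clock: 7.4
tool_pos: [0.5625, 0.0797, 0.1921]
tcp_rot: [0.295, -0.06, 0.953, 0.019]
ft_force: [-0.5, -0.1, -2.8]
grip_width: 0.106
finger_force: 59.9
```

Run:
```python
from t import *
for i in range(4):
    s=observe(); info(s); capture("top")
print(target(.0005,.03,.1975,s))
```

```text
t 7.4 head in rail: x 2.6 y 65.9 mm z 198.0 yaw 0.1259 F rail [-0.5 -0.1 -2.8] T [-0.1   0.61 -0.03] w 0.106
t 7.45 head in rail: x 2.5 y 66.0 mm z 198.0 yaw 0.1261 F rail [-0.1  0.7 -3.3] T [-0.06  0.63 -0.04] w 0.105
t 7.5 head in rail: x 2.6 y 66.0 mm z 198.1 yaw 0.1263 F rail [-0.3 -0.4 -3. ] T [-0.1   0.59 -0.01] w 0.104
t 7.55 head in rail: x 2.5 y 65.9 mm z 198.1 yaw 0.1264 F rail [-0.3 -0.2 -3.1] T [-0.06  0.64  0.  ] w 0.106
('slide', array([ 0.0082, -0.1196, -0.0019]), 'twist', array([ 0.    ,  0.0003, -0.0003]))
```

servo_tool(
  steps=[
    {"slide":[0.003,-0.04,-0.002],"twist":[0,0,0],"claw":1},
    {"slide":[0.006,-0.08,-0.002],"twist":[0,0,0],"claw":1},
    {"slide":[0.008,-0.12,-0.002],"twist":[0,0,0],"claw":1},
    {"slide":[0.008,-0.12,-0.002],"twist":[0,0,0],"claw":1},
    {"slide":[0.008,-0.12,-0.002],"twist":[0,0,0],"claw":1},
  ],
)

```text
clock: 8.1
tool_pos: [0.565, 0.0433, 0.1915]
tcp_rot: [0.295, -0.06, 0.953, 0.018]
ft_force: [-0.3, -0.1, -2.7]
grip_width: 0.101
finger_force: 59.9
```

```bash
cat > r.py <<'E'
from t import *
import sys
s=observe(); info(s)
for n in("top","side","wrist"):
    im,d=capture(n); save(f"pics/{n}{sys.argv[1]}.png",im)
    W=cloud(d,cam(n,s)); hsv=cv2.cvtColor(im,cv2.COLOR_RGB2HSV);H,S,V=[hsv[...,i] for i in range(3)]
    gx=((W[...,:2]-M)@ex)*1e3; gy=((W[...,:2]-M)@ey)*1e3; Z=W[...,2]*1e3
    y=(abs(gx)<25)&(gy>-20)&(gy<8)&(Z>180)&(Z<212)&(H>20)&(H<36)&(S>110)
    hd=(abs(gx)<18)&(gy>5)&(gy<65)&(Z>192)&(Z<210)&(S<70)&(V>110)
    ft=(abs(gx)<45)&(gy>-15)&(gy<80)&(abs(Z-117)<7)
    for nm,m in(("yel",y),("head",hd),("foot",ft)):
        if m.sum()>5: print(n,nm,m.sum(),"x",np.percentile(gx[m],[1,99]).round(1),"y",np.percentile(gy[m],[1,99]).round(1),"z",np.percentile(Z[m],[10,50,90]).round(1))
E
python3 r.py 6
```

```text
t 8.1 head in rail: x 0.5 y 29.4 mm z 197.4 yaw 0.1253 F rail [-0.3 -0.  -2.7] T [-0.05  0.69 -0.01] w 0.101
top yel 27 x [-15.3  14.6] y [-7.5 -1.8] z [204.6 205.4 208.3]
top head 138 x [-9.6 10. ] y [12.5 47.7] z [198.3 200.7 203.3]
top foot 183 x [-29.8  29.9] y [ 0.2 59.7] z [114.3 116.4 118.8]
side yel 50 x [-15.8  16.6] y [-15.5  -0.9] z [195.7 207.  209.3]
side head 91 x [-11.1  10.4] y [11.8 47. ] z [199.2 201.9 203.9]
side foot 194 x [-30.3  28.9] y [-0.8 59.6] z [116.2 118.1 120. ]
wrist yel 436 x [-17.3 -14.5] y [-12.8  -1.4] z [189.4 195.4 201.5]
wrist foot 2418 x [-31.    8.8] y [ 1.4 60.6] z [116.1 117.  117.7]
```

servo_tool(
  steps=[
    {"slide":[0.0025,-0.02,0],"twist":[0,0,0],"claw":1},
    {"slide":[0.0044,-0.035,0],"twist":[0,0,0],"claw":1},
    {"slide":[0.0054,-0.043,0],"twist":[0,0,0],"claw":1},
    {"slide":[0.0063,-0.05,0],"twist":[0,0,0],"claw":1},
    {"slide":[0.0063,-0.05,0],"twist":[0,0,0],"claw":1},
  ],
)

```text
clock: 8.75
tool_pos: [0.5671, 0.028, 0.1915]
tcp_rot: [0.295, -0.06, 0.953, 0.018]
ft_force: [-0.0, 0.2, -3.5]
grip_width: 0.105
finger_force: 59.9
```

```bash
python3 t.py .0005,-.005,.1973
```

```text
t 8.75 head in rail: x 0.6 y 14.0 mm z 197.4 yaw 0.1255 F rail [ 0.   0.2 -3.5] T [-0.09  0.62 -0.  ] w 0.105
.0005,-.005,.1973 ('slide', array([ 0.0074, -0.0629, -0.0004]), 'twist', array([ 0.    ,  0.0004, -0.    ]))
```

servo_tool(
  steps=[
    {"slide":[0.0013,-0.01,0],"twist":[0,0,0],"claw":1},
    {"slide":[0.0025,-0.02,0],"twist":[0,0,0],"claw":1},
    {"slide":[0.0038,-0.03,0],"twist":[0,0,0],"claw":1},
    {"slide":[0.005,-0.04,0],"twist":[0,0,0],"claw":1},
    {"slide":[0.0063,-0.05,0],"twist":[0,0,0],"claw":1},
    {"slide":[0.0076,-0.06,0],"twist":[0,0,0],"claw":1},
    {"slide":[0.0076,-0.06,0],"twist":[0,0,0],"claw":1},
  ],
)

```text
clock: 9.45
tool_pos: [0.5694, 0.0098, 0.1915]
tcp_rot: [0.296, -0.06, 0.953, 0.018]
ft_force: [0.5, -0.2, -2.8]
grip_width: 0.109
finger_force: 59.9
```

```bash
python3 t.py .0005,-.045,.1973
```

```text
t 9.45 head in rail: x 0.7 y -4.4 mm z 197.4 yaw 0.1254 F rail [ 0.4 -0.3 -2.8] T [-0.07  0.64  0.04] w 0.109
.0005,-.045,.1973 ('slide', array([ 0.0162, -0.1343, -0.0005]), 'twist', array([0.0001, 0.0004, 0.    ]))
```

servo_tool(
  steps=[
    {"slide":[0.0019,-0.015,0],"twist":[0,0,0],"claw":1},
    {"slide":[0.0038,-0.03,0],"twist":[0,0,0],"claw":1},
    {"slide":[0.0056,-0.045,0],"twist":[0,0,0],"claw":1},
    {"slide":[0.0074,-0.06,0],"twist":[0,0,0],"claw":1},
    {"slide":[0.0092,-0.075,0],"twist":[0,0,0],"claw":1},
    {"slide":[0.011,-0.09,0],"twist":[0,0,0],"claw":1},
    {"slide":[0.0128,-0.105,0],"twist":[0,0,0],"claw":1},
    {"slide":[0.0146,-0.12,0],"twist":[0,0,0],"claw":1},
    {"slide":[0.0162,-0.134,0],"twist":[0,0,0],"claw":1},
    {"slide":[0.0162,-0.134,0],"twist":[0,0,0],"claw":1},
  ],
)

```text
clock: 10.45
tool_pos: [0.5743, -0.0306, 0.1915]
tcp_rot: [0.296, -0.06, 0.953, 0.018]
ft_force: [-0.0, -0.1, -3.4]
grip_width: 0.108
finger_force: 59.9
```

```bash
python3 r.py 7; python3 t.py .0005,-.1,.1973
```

```text
t 10.45 head in rail: x 0.5 y -45.1 mm z 197.5 yaw 0.1253 F rail [-0.  -0.1 -3.4] T [-0.11  0.64 -0.02] w 0.108
top yel 27 x [-14.8  15.1] y [-7.4 -1.8] z [203.3 205.8 208. ]
side yel 41 x [-17.2  15.1] y [-14.1  -1.6] z [206.2 207.6 209.2]
wrist yel 429 x [-17.  -14.2] y [-13.   -1.8] z [190.1 196.  201.8]
wrist foot 84 x [-30.3  16.5] y [-15.  -13.3] z [116.3 116.9 117.6]
t 10.6 head in rail: x 0.4 y -44.4 mm z 197.4 yaw 0.1258 F rail [-1.5 -0.5 -2.9] T [-0.06  0.63 -0.04] w 0.105
.0005,-.1,.1973 ('slide', array([ 0.0235, -0.1839, -0.0003]), 'twist', array([ 0.    ,  0.0003, -0.0001]))
```

View pics/side7.png

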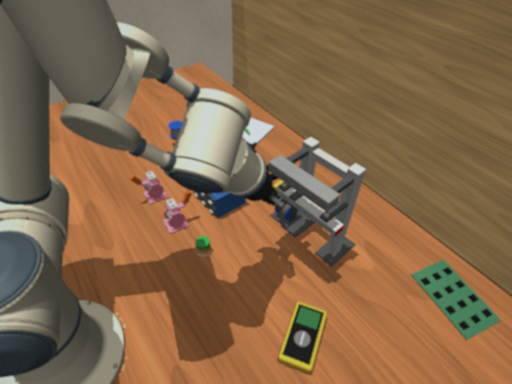

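The carrier is inside the rail under the bar (side px about 290,205), with no contact forces. Next I'll slide to just before the catch.

servo_tool(
  steps=[
    {"slide":[0.0025,-0.02,0],"twist":[0,0,0],"claw":1},
    {"slide":[0.005,-0.04,0],"twist":[0,0,0],"claw":1},
    {"slide":[0.0076,-0.06,0],"twist":[0,0,0],"claw":1},
    {"slide":[0.01,-0.08,0],"twist":[0,0,0],"claw":1},
    {"slide":[0.0126,-0.1,0],"twist":[0,0,0],"claw":1},
    {"slide":[0.0151,-0.12,0],"twist":[0,0,0],"claw":1},
    {"slide":[0.0177,-0.14,0],"twist":[0,0,0],"claw":1},
    {"slide":[0.0202,-0.16,0],"twist":[0,0,0],"claw":1},
    {"slide":[0.0227,-0.18,0],"twist":[0,0,0],"claw":1},
    {"slide":[0.0252,-0.2,0],"twist":[0,0,0],"claw":1},
    {"slide":[0.0265,-0.21,0],"twist":[0,0,0],"claw":1},
    {"slide":[0.0265,-0.21,0],"twist":[0,0,0],"claw":1},
  ],
)

```text
clock: 11.8
tool_pos: [0.5822, -0.0935, 0.1915]
tcp_rot: [0.296, -0.06, 0.953, 0.018]
ft_force: [-0.6, -0.4, -2.3]
grip_width: 0.104
finger_force: 59.9
```

```bash
python3 t.py .0,-.12,.1973
```

```text
t 11.8 head in rail: x 0.5 y -108.4 mm z 197.4 yaw 0.1253 F rail [-0.7 -0.4 -2.3] T [-0.11  0.6   0.02] w 0.104
.0,-.12,.1973 ('slide', array([ 0.0032, -0.0384, -0.0004]), 'twist', array([0.0001, 0.0004, 0.0001]))
```

servo_tool(
  steps=[
    {"slide":[0.0009,-0.007,0],"twist":[0,0,0],"claw":1},
    {"slide":[0.0018,-0.014,0],"twist":[0,0,0],"claw":1},
    {"slide":[0.0026,-0.021,0],"twist":[0,0,0],"claw":1},
    {"slide":[0.0035,-0.028,0],"twist":[0,0,0],"claw":1},
    {"slide":[0.0044,-0.035,0],"twist":[0,0,0],"claw":1},
    {"slide":[0.005,-0.04,0],"twist":[0,0,0],"claw":1},
    {"slide":[0.005,-0.04,0],"twist":[0,0,0],"claw":1},
  ],
)

```text
clock: 12.5
tool_pos: [0.5835, -0.105, 0.1914]
tcp_rot: [0.295, -0.06, 0.953, 0.019]
ft_force: [-1.2, -0.3, -2.6]
grip_width: 0.108
finger_force: 60.0
```

```bash
python3 t.py
```

```text
t 12.5 head in rail: x 0.3 y -120.0 mm z 197.3 yaw 0.1259 F rail [-1.2 -0.1 -2.6] T [0.02 0.75 0.05] w 0.108
```

servo_tool(
  steps=[
    {"slide":[0.0009,-0.007,0],"twist":[0,0,0],"claw":1},
    {"slide":[0.0018,-0.014,0],"twist":[0,0,0],"claw":1},
    {"slide":[0.0021,-0.017,0],"twist":[0,0,0],"claw":1},
  ],
)

```text
clock: 12.8
tool_pos: [0.5841, -0.1102, 0.1914]
tcp_rot: [0.295, -0.06, 0.953, 0.019]
ft_force: [-4.4, 1.8, -2.7]
grip_width: 0.107
finger_force: 60.1
```

```bash
python3 t.py
```

```text
t 12.8 head in rail: x 0.2 y -125.3 mm z 197.3 yaw 0.1259 F rail [-4.1  2.4 -2.7] T [0.13 1.14 0.24] w 0.107
```

servo_tool(
  steps=[
    {"slide":[0.0011,-0.009,0],"twist":[0,0,0],"claw":1},
    {"slide":[0.0023,-0.018,0],"twist":[0,0,0],"claw":1},
    {"slide":[0.0034,-0.027,0],"twist":[0,0,0],"claw":1},
    {"slide":[0.0045,-0.036,0],"twist":[0,0,0],"claw":1},
    {"slide":[0.0057,-0.045,0],"twist":[0,0,0],"claw":1},
    {"slide":[0.0068,-0.054,0],"twist":[0,0,0],"claw":1},
    {"slide":[0.0079,-0.063,0],"twist":[0,0,0],"claw":1},
    {"slide":[0.0091,-0.072,0],"twist":[0,0,0],"claw":1},
    {"slide":[0.01,-0.08,0],"twist":[0,0,0],"claw":1},
  ],
)

```text
clock: 13.7
tool_pos: [0.5873, -0.1344, 0.1915]
tcp_rot: [0.295, -0.06, 0.953, 0.018]
ft_force: [-3.9, 1.1, -2.1]
grip_width: 0.101
finger_force: 60.2
```

```bash
python3 t.py
```

```text
t 13.7 head in rail: x 0.4 y -149.6 mm z 197.4 yaw 0.1259 F rail [-3.7  1.6 -2.1] T [0.02 1.12 0.18] w 0.101
```

servo_tool(
  steps=[
    {"slide":[0.0013,-0.01,0],"twist":[0,0,0],"claw":1},
    {"slide":[0.0025,-0.02,0],"twist":[0,0,0],"claw":1},
    {"slide":[0.0034,-0.027,0],"twist":[0,0,0],"claw":1},
    {"slide":[0.0034,-0.027,0],"twist":[0,0,0],"claw":1},
  ],
)

```text
clock: 14.1
tool_pos: [0.5885, -0.1428, 0.1916]
tcp_rot: [0.296, -0.06, 0.953, 0.018]
ft_force: [-2.6, -2.2, -2.4]
grip_width: 0.106
finger_force: 60.1
```

```bash
python3 t.py
```

```text
t 14.1 head in rail: x 0.5 y -158.1 mm z 197.5 yaw 0.1253 F rail [-2.9 -1.9 -2.4] T [-0.25  1.08 -0.07] w 0.106
```

servo_tool(
  steps=[
    {"slide":[0.0006,-0.005,0],"twist":[0,0,0],"claw":1},
    {"slide":[0.0013,-0.01,0],"twist":[0,0,0],"claw":1},
    {"slide":[0.0019,-0.015,0],"twist":[0,0,0],"claw":1},
    {"slide":[0.0025,-0.02,0],"twist":[0,0,0],"claw":1},
    {"slide":[0.0025,-0.02,0],"twist":[0,0,0],"claw":1},
  ],
)

```text
clock: 14.6
tool_pos: [0.5893, -0.1488, 0.1917]
tcp_rot: [0.296, -0.06, 0.953, 0.018]
ft_force: [-1.2, -3.7, -3.1]
grip_width: 0.106
finger_force: 60.0
```

```bash
python3 t.py
```

```text
t 14.6 head in rail: x 0.6 y -164.2 mm z 197.6 yaw 0.1253 F rail [-1.7 -3.5 -3.1] T [-0.61  1.06 -0.38] w 0.106
```

servo_tool(
  steps=[
    {"slide":[0.0004,-0.003,0],"twist":[0,0,0],"claw":1},
    {"slide":[0.0009,-0.007,0],"twist":[0,0,0],"claw":1},
    {"slide":[0.0009,-0.007,0],"twist":[0,0,0],"claw":1},
  ],
)

```text
clock: 14.9
tool_pos: [0.5895, -0.1505, 0.1916]
tcp_rot: [0.296, -0.06, 0.953, 0.018]
ft_force: [-0.6, -1.4, -2.3]
grip_width: 0.105
finger_force: 59.9
```

```bash
python3 t.py
```

```text
t 14.9 head in rail: x 0.6 y -165.9 mm z 197.6 yaw 0.1257 F rail [-0.8 -1.3 -2.3] T [-0.19  0.74 -0.15] w 0.105
```

servo_tool(
  steps=[
    {"slide":[0.0003,-0.002,0],"twist":[0,0,0],"claw":1},
    {"slide":[0.0005,-0.004,0],"twist":[0,0,0],"claw":1},
    {"slide":[0.0005,-0.004,0],"twist":[0,0,0],"claw":1},
  ],
)

```text
clock: 15.2
tool_pos: [0.5895, -0.1515, 0.1915]
tcp_rot: [0.296, -0.06, 0.953, 0.019]
ft_force: [-0.5, 0.3, -3.2]
grip_width: 0.104
finger_force: 59.9
```

```bash
python3 t.py
```

```text
t 15.2 head in rail: x 0.5 y -166.9 mm z 197.5 yaw 0.1259 F rail [-0.5  0.4 -3.2] T [-0.1   0.64 -0.03] w 0.104
```

servo_tool(
  steps=[
    {"slide":[0.0003,-0.002,0],"twist":[0,0,0],"claw":1},
    {"slide":[0.0005,-0.004,0],"twist":[0,0,0],"claw":1},
    {"slide":[0.0005,-0.004,0],"twist":[0,0,0],"claw":1},
  ],
)

```text
clock: 15.5
tool_pos: [0.5896, -0.1528, 0.1915]
tcp_rot: [0.296, -0.06, 0.953, 0.018]
ft_force: [-0.4, 0.7, -2.1]
grip_width: 0.103
finger_force: 59.9
```

```bash
python3 t.py
```

```text
t 15.5 head in rail: x 0.4 y -168.2 mm z 197.4 yaw 0.1258 F rail [-0.3  0.7 -2.1] T [-0.13  0.65 -0.01] w 0.103
```

servo_tool(
  steps=[
    {"slide":[0.0003,-0.002,0],"twist":[0,0,0],"claw":1},
    {"slide":[0.0005,-0.004,0],"twist":[0,0,0],"claw":1},
    {"slide":[0.0005,-0.004,0],"twist":[0,0,0],"claw":1},
  ],
)

```text
clock: 15.8
tool_pos: [0.5897, -0.1539, 0.1915]
tcp_rot: [0.295, -0.06, 0.953, 0.019]
ft_force: [0.5, -0.3, -3.3]
grip_width: 0.105
finger_force: 59.9
```

```bash
python3 t.py
```

```text
t 15.8 head in rail: x 0.4 y -169.3 mm z 197.4 yaw 0.1259 F rail [ 0.4 -0.3 -3.3] T [-0.08  0.64  0.01] w 0.105
```

servo_tool(
  steps=[
    {"slide":[0,0,-0.003],"twist":[0,0,0],"claw":1},
    {"slide":[0,0,-0.006],"twist":[0,0,0],"claw":1},
    {"slide":[0,0,-0.006],"twist":[0,0,0],"claw":1},
  ],
)

```text
clock: 16.1
tool_pos: [0.5897, -0.1539, 0.1895]
tcp_rot: [0.295, -0.06, 0.953, 0.019]
ft_force: [0.1, -0.2, -2.7]
grip_width: 0.103
finger_force: 59.9
```

```bash
python3 t.py
```

```text
t 16.1 head in rail: x 0.3 y -169.2 mm z 195.5 yaw 0.1259 F rail [ 0.1 -0.2 -2.7] T [-0.12  0.65 -0.02] w 0.103
```

servo_tool(
  steps=[
    {"slide":[0,0,-0.0015],"twist":[0,0,0],"claw":1},
    {"slide":[0,0,-0.003],"twist":[0,0,0],"claw":1},
    {"slide":[0,0,-0.003],"twist":[0,0,0],"claw":1},
  ],
)

```text
clock: 16.4
tool_pos: [0.5898, -0.1539, 0.1889]
tcp_rot: [0.296, -0.06, 0.953, 0.018]
ft_force: [-1.1, 0.0, 0.1]
grip_width: 0.107
finger_force: 60.3
```

```bash
python3 t.py
```

```text
t 16.4 head in rail: x 0.4 y -169.3 mm z 194.8 yaw 0.1259 F rail [-1.1  0.2  0.1] T [0.01 0.44 0.1 ] w 0.107
```

The weight now rests on the lips. Releasing, then backing off along the tool axis.

servo_tool(
  steps=[
    {"slide":[0,0,0],"twist":[0,0,0],"claw":0.6},
    {"slide":[0,0,0],"twist":[0,0,0],"claw":0.4},
    {"slide":[0,0,0],"twist":[0,0,0],"claw":0.2},
    {"slide":[0,0,0],"twist":[0,0,0],"claw":0.2},
    {"slide":[0,0,0],"twist":[0,0,0],"claw":0.2},
  ],
)

```text
clock: 16.9
tool_pos: [0.5898, -0.1539, 0.1888]
tcp_rot: [0.296, -0.06, 0.953, 0.018]
ft_force: [0.9, 0.0, 0.3]
grip_width: 0.399
finger_force: 0.0
```

Run:
```python
from t import *
s=observe(); info(s); print(s["finger_force"])
q=s["tcp_rot"];Rt=Ro.from_quat([q[1],q[2],q[3],q[0]]).as_matrix(); print((-.12*Rt[:,2]/.3).round(4))
```

```text
t 16.9 head in rail: x 0.4 y -169.3 mm z 194.7 yaw 0.1258 F rail [ 0.9 -0.1  0.3] T [-0.06  0.32 -0.03] w 0.399
0.0
[-0.2245 -0.0283  0.3299]
```

servo_tool(
  steps=[
    {"slide":[-0.028,-0.0035,0.041],"twist":[0,0,0],"claw":0.2},
    {"slide":[-0.084,-0.0106,0.123],"twist":[0,0,0],"claw":0.2},
    {"slide":[-0.16,-0.02,0.23],"twist":[0,0,0],"claw":0.2},
    {"slide":[-0.28,-0.035,0.33],"twist":[0,0,0],"claw":0.2},
    {"slide":[-0.5,0,0.33],"twist":[0,0,0],"claw":0.2},
    {"slide":[-0.65,0.1,0.33],"twist":[0,0,0],"claw":0.2},
    {"slide":[-0.65,0.1,0.33],"twist":[0,0,0],"claw":0.2},
    {"slide":[-0.65,0.1,0.33],"twist":[0,0,0],"claw":0.2},
    {"slide":[-0.65,0.1,0.33],"twist":[0,0,0],"claw":0.2},
    {"slide":[-0.65,0.1,0.33],"twist":[0,0,0],"claw":0.2},
  ],
)

```text
clock: 17.9
tool_pos: [0.3954, -0.1245, 0.2881]
tcp_rot: [0.296, -0.06, 0.953, 0.018]
ft_force: [-0.5, 0.2, 0.1]
grip_width: 0.399
finger_force: 0.0
```

Run:
```python
from t import *
s=observe(); print(s["clock"],s["tool_pos"],s["ft_force"],s["qd"].round(3))
for n in("side","wrist"):
    im,d=capture(n); W=cloud(d,cam(n,s))
    if n=="wrist": save("pics/w9.png",cv2.resize(im,None,fx=1.5,fy=1.5,interpolation=3))
    hsv=cv2.cvtColor(im,cv2.COLOR_RGB2HSV);H,S,V=[hsv[...,i] for i in range(3)]
    gx=((W[...,:2]-M)@ex)*1e3; gy=((W[...,:2]-M)@ey)*1e3; Z=W[...,2]*1e3
    ft=(abs(gx)<45)&(gy>-215)&(gy<-120)&(abs(Z-115)<8); og=(abs(gx+50)<30)&(gy>-200)&(gy<-140)&(Z>165)&(Z<230)&(H<18)&(S>120)
    for nm,m in(("foot",ft),("orange",og)):
        if m.sum()>5: print(n,nm,m.sum(),"x",np.percentile(gx[m],[1,99]).round(1),"y",np.percentile(gy[m],[1,99]).round(1),"z",np.percentile(Z[m],[2,50,98]).round(1))
```

```text
17.9 [ 0.39544569 -0.12451532  0.2880568 ] [-0.49018315  0.22741982  0.08862088] [ 0.007  0.01   0.     0.002  0.001 -0.002]
side foot 253 x [-30.1  28.2] y [-199.6 -140. ] z [111.3 115.6 118.9]
side orange 71 x [-62.6 -35.9] y [-175.1 -164.2] z [184.3 212.2 221.9]
wrist foot 667 x [-31.1  24.1] y [-197.1 -138. ] z [110.6 114.7 118.9]
```

View pics/w9.png

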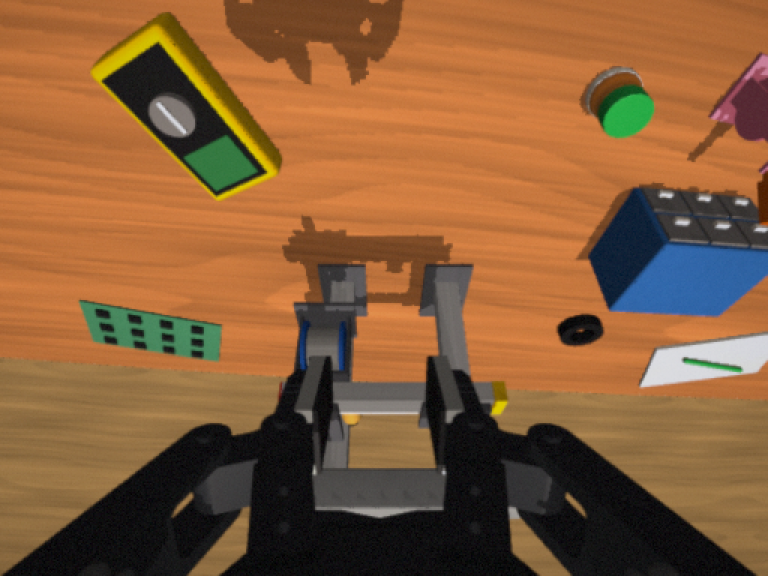

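The carrier hangs at the stop end (px 325,340) and sits upright. The gripper is clear, and the tape roll, jar and multimeter haven't moved. Handing in.

```bash
python3 -c "
from workcell import *
print(sign_off())"
```

```text
the job is handed in; nothing more can be done
None
```

I hung the carrier on the rail, slid it past the spring catch to about the red stop, let go and handed the job in; the hand-in returned no verdict. That the catch snapped out is judged from its push on the carrier falling to zero, not seen directly.

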